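Clear the vial rack and press the test needle home

TASK

A purple ring case has been left on the vial rack, on top of the one open vial. First lift it off and stack it squarely onto the column of two ring cases, edges lined up; then take the red-topped test needle out of its stand, put it tip first into the open vial, and press it down against the stiff cork inside until its top is level with the glass rim. Let everything go, keep the column straight and where it stands, and do not shift or tip the bottle, the ring stand or the dish of stones.

Things in the scene. Friction and masses are not known exactly. Their poses are not given: they have to be found in the camera images.
- rack: Fixed dark wooden rack, 56 (x) x 156 (y) x 75 mm high, holding three upright glass vials in a row along its y axis, 46 mm apart (at y = -46, 0, +46 mm, x = 0). Origin: centre of its underside, on the table. The rims of the vials are 110 mm above the table, 35 mm above the rack's top plate.
- vial: The open clear glass vial, fixed in the rack (in any of its three places): 24 mm outside diameter, 100 mm high, straight bore 12 mm in diameter and 95 mm deep. Origin: centre of its underside, 10 mm above the table; z up along the bore.
- vial_mouth (a point): Centre of the open vial's mouth, level with its rim, 110 mm above the table.
- cork (a joint): Stiff sliding cork plug in the bore of the open vial, a 4 mm thick disc. 0: its top is 62 mm below the rim; grows as it is pushed down, to 0.027 m at its stop (top 89 mm below the rim, so that a 90 mm needle ends 1 mm above the rim). Starts between 0 and 0.008. It stays where it is left and takes about 5 N to move; the needle's own weight does not move it.
- vial_green: Closed glass vial, fixed in the rack: same outside size as the open one, filled by a green-topped needle, flush, with a green band at the rim. Origin: centre of its underside. To be left as it is.
- vial_blue: Closed glass vial, fixed in the rack, as vial_green but with blue top and band. Origin: centre of its underside. To be left as it is.
- needle: Loose test needle: straight steel rod 8 mm in diameter and 90 mm long, 35 g, the lowest 3 mm tapered to 4.4 mm, brass tip below, upper 25 mm red. Origin: centre of its lower end; z points up along it. It starts upright in needle_stand, 24 mm deep in the hole, its top 100 mm above the table.
- needle_top (a point): Centre of the needle's red upper end, 90 mm above its origin along its z axis.
- needle_stand: Fixed dark steel block 52 x 52 x 34 mm high with one upright hole in the middle, 9.5 mm in diameter and 24 mm deep, in which the needle stands loosely. Origin: centre of its underside, on the table.
- case_loose: Closed purple ring case, a loose rigid box 54 (x) x 70 (y) x 42 mm high, about 0.14 kg, with a brass clasp on its -x side. Origin: centre of its underside; z up. It starts level on the rim of the open vial, underside 110 mm above the table, and overhangs it.
- case_mid: Cream ring case, same size as case_loose, upper one of the column of two. Origin: centre of its underside, 42 mm above the table; its top is 84 mm above the table. Loose.
- case_base: Orange ring case, same size as case_loose, standing on the table as the lowest of the column. Origin: centre of its underside. Loose.
- bottle: Bystander: loose amber bottle with black cap, 42 mm in diameter, 150 mm high, close behind the rack. Origin: centre of its underside.
- ring_stand: Bystander: loose white cone with a ring on it, 42 mm in diameter at the foot, 95 mm high, close to the needle stand (axes 58 to 70 mm apart). Origin: centre of its underside.
- stone_dish: Bystander: loose blue round dish with coloured stones, 62 mm in diameter at the rim, 18 mm high, beside the column of cases. Origin: centre of its underside.
Things that resemble listed ones, but are neither listed nor needed, are in the scene too. Leave any green or pink look-alike of the case_loose alone.

How it is judged:
By the outcome, as a careful person would: the job done as asked, in the order asked, and still so for the second after the job is handed in, with the robot touching nothing.
It also fails if it takes over 64 s, if anything falls off the work surface, if the arm or the gripper's body presses on something with over 40 N, if the wrist force passes 120 N, or if a joint passes its speed limit or range.

ROBOT

A 6-joint arm with a two-finger parallel gripper is mounted at the origin on the work surface. World frame = base frame: x ahead of the robot, y to its left, z up, the work surface at z = 0. Lengths are in mm, angles in degrees, forces in N, time in s.
With the tool pointing down it reaches from about 350 to 850 mm from the base axis. Payload 8.1 kg.
Tool frame: the origin (TCP) lies on the centre line of the jaws, within the pads' length; the fingertips stand 19 mm ahead of it and the grasp point (between the pads) is the TCP; z points along the fingers, y is the line along which they close (so a half turn about z gives the same grasp; the last joint's range is limited). The gripper opens to 85 mm and grips with 20 to 120 N. Pads are 22 mm wide; open, the fingers measure 114 mm over their backs; the gripper's body (76 mm by 85 mm) begins 54 mm behind the grasp point. The pads swing forward as they close: fully open they stand 13 mm farther back than shut.
Start: joints at [69.534, 7.471, 85.268, -0, 87.261, -4.893], TCP at [161.057, 577.984, 250.292] pointing down, gripper open.
Joint ranges: [-169.43, 169.43], [-51.17, 129.36], [1.28, 143.12], [-76.62, 256.62], [0, 156.53], [-152.29, 152.29]. Speed limits (degrees/s): [136.94, 136.94, 159.86, 180, 180, 180].

INTERFACE

Orientations are given as [roll, pitch, yaw] about the fixed x, y, z axes, in that order (R = Rz(yaw) Ry(pitch) Rx(roll)).
In Python, from bench import r gives the robot as it stands. The module is installed in compiled form; this text tells all that it offers.
- The arm moves only by the tool servo_tool, never from a script. Its arguments are lists of equal length, an entry for each row: "fingers": the finger opening in m, from 0 to 0.0854; "linear": the shift along the tool's x, y, z in m, a list of three; "rotation": the turn, a rotation vector about the tool's x, y, z in degrees, a list of three. A call has 1 to 10 rows; each row is the pose to reach, as a shift and turn from the pose commanded when the call began, along the tool's axes at that moment; what a row does not reach only later rows make up. A row lasts 1/10 s, in which the tool goes at most 50 mm and 8.59 degrees, less where a joint would pass 70% of its speed; a pose out of reach is approached as far as the arm can. A call with a gripper value outside its range is refused whole. The fingers move at their own pace and stop on an object; "force" is the grip in N (left out, the last holds). Time passes only in rows, so rows that repeat a pose let the fingers close. It gives the time, the measured TCP pose, the force, the opening and the grip force at its end, in the units of the state.
- r.sense(): the state, without advancing time (a new reading comes with each control period).
- r.snapshot(name): name is "scene" or "top" or "wrist"; returns a dict with "frame" (384x512x3 uint8, red, green, blue), "fx", "fy", "cx", "cy" (pixels), "camera_from_world" (4x4, takes a point from world to camera coordinates). Camera axes: x right, y up, looking along -z (the intrinsics and any distortion apply to the point x, -y, -z); pixel columns grow to the right and rows downward; lengths in mm; the calibration is good to about 2 mm. A picture is of the moment at which its call begins. There is no depth.
- r.hand_in(): hands the job in; it is judged then, once.
The state is a dict: "time": time; "joint_pos": joint angles; "qd": joint speeds; "joint_efforts": joint torques, N m; "tool_pos": TCP position; "tcp_rot": TCP orientation; "ft_force": force on the tool from outside, world axes, zero at the start; "wrist_torque": the same for the moment, N m; "finger_gap": finger opening in mm; "grip_force": force on a finger pad.
Only numpy, scipy, OpenCV 4.12 (cv2) and the standard library are available. Lean on these libraries where they do the work, as an engineer would, in place of code of your own. Each camera call takes 0.05 s, during which the arm holds its last target. There are 200 camera calls.

## Working session

There is one attempt and no reset: what is moved stays moved. The work goes in short steps, Python scripts to look and compute and a tool call to move; the robot and the scene stay as the last step left them, time stands still between calls to the robot, and variables do not carry over. Pictures are saved under pics/ and viewed, at most 10 in all, crops included, and the job is handed in when it is done.

Besides the shell and the picture viewer there is one more tool, called after "Emit:" as name(argument=value, ...), one argument or row to a line, values as JSON. servo_tool: Moves the arm, as the interface text tells. Its arguments: {"type":"object","properties":{"fingers":{"type":"array","items":{"type":"number"}},"linear":{"type":"array","items":{"type":"array","items":{"type":"number"}}},"rotation":{"type":"array","items":{"type":"array","items":{"type":"number"}}},"force":{"type":"number"}},"required":["fingers","linear","rotation"]}

```bash
mkdir -p pics
cat > h.py <<'E'
import numpy as np, cv2, pickle
from bench import r
def snap(n,f):
    s=r.snapshot(n); pickle.dump(s,open(f'pics/{f}.pkl','wb')); cv2.imwrite(f'pics/{f}.png',s['frame'][:,:,::-1]); return s
def load(f): return pickle.load(open(f'pics/{f}.pkl','rb'))
def proj(s,p):
    c=s['camera_from_world']@np.append(p,1.); return np.array([s['cx']+s['fx']*c[0]/-c[2], s['cy']-s['fy']*c[1]/-c[2]])
def ray(s,u,v):
    T=np.linalg.inv(s['camera_from_world']); d=T[:3,:3]@np.array([(u-s['cx'])/s['fx'],-(v-s['cy'])/s['fy'],-1]); return T[:3,3],d
def atz(s,u,v,z):
    o,d=ray(s,u,v); return o+d*(z-o[2])/d[2]
E
python3 - <<'E'
from h import *
a=snap('scene','scene0');b=snap('top','top0')
for s in (a,b): print({k:(np.round(v,3).tolist()) for k,v in s.items() if k!='frame'})
im=np.hstack([a['frame'],b['frame']])[:,:,::-1]
print(r.sense())
E
```

```text
{'fx': 363.501, 'fy': 363.501, 'cx': 253.858, 'cy': 195.201, 'camera_from_world': [[-0.588, 0.809, -0.015, 312.525], [-0.619, -0.439, 0.651, 275.473], [0.52, 0.392, 0.759, -1101.523], [0.0, 0.0, 0.0, 1.0]]}
{'fx': 496.283, 'fy': 496.283, 'cx': 255.723, 'cy': 200.32, 'camera_from_world': [[0.0, -1.0, 0.021, -4.966], [0.983, 0.004, 0.185, -530.22], [-0.185, 0.021, 0.983, -1247.995], [0.0, 0.0, 0.0, 1.0]]}
{'time': 0.1, 'joint_pos': array([ 6.95355230e+01,  7.51306638e+00,  8.53231781e+01, -1.71061390e-03,
        8.72613906e+01, -4.89226716e+00]), 'qd': array([-0.06884823, -0.10797333, -0.11004072, -0.0149918 ,  0.1046296 ,
        0.03077633]), 'joint_efforts': array([ 1.24777442e-03, -5.70948529e+01, -5.01942265e+01, -1.86332381e-04,
        8.08910409e-03,  8.26418699e-06]), 'tool_pos': array([160.8887855 , 577.54373563, 249.32414988]), 'tcp_rot': array([-1.79902575e+02, -6.62425773e-03,  1.64427868e+02]), 'ft_force': array([-0.03398196, -0.00514088, -0.12356955]), 'wrist_torque': array([ 0.00502195, -0.02381051, -0.02825013]), 'grip_force': 0.0, 'finger_gap': 85.38403482877848}
```

View pics/scene0.png

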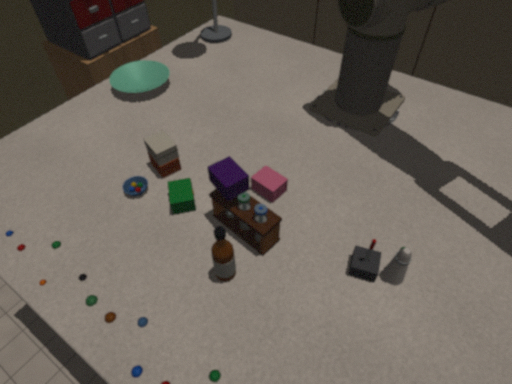

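View pics/top0.png

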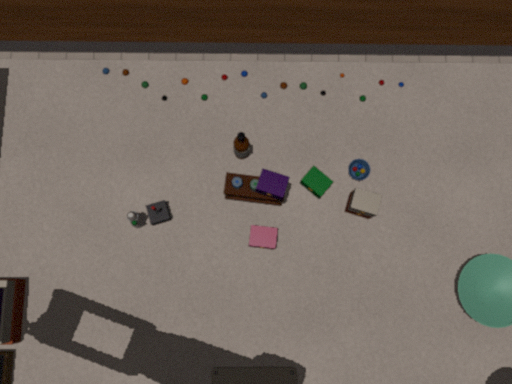

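The scene picture shows the purple case (228,178) on the rack, with the green (181,195) and pink (269,183) cases on the table as look-alikes. The column is at (162,155), the needle stand at (365,262), the cone at (399,262), the bottle at (223,255) and the dish at (135,187). In the top view, purple is at (272,184), the column at (365,203), the needle stand at (159,212), and the open vial is hidden under purple. I choose the purple case on the rack and check it in a close crop.

Run:
```python
from h import *
b=load('top0')['frame'][:,:,::-1]; a=load('scene0')['frame'][:,:,::-1]
c=lambda i,u,v,w,h,k: cv2.resize(np.clip(i[v:v+h,u:u+w].astype(float)*1.6,0,255).astype('uint8'),None,fx=k,fy=k,interpolation=cv2.INTER_CUBIC)
cv2.imwrite('pics/c1.png',np.vstack([c(b,220,155,160,66,5)[:300,:800],np.hstack([c(b,120,195,57,37,7)[:,:399],c(a,140,125,57,37,7)[:,:399]])])[:600])
cv2.imwrite('pics/c2.png',c(a,140,130,160,120,5))
```

```text
Traceback (most recent call last):
ValueError: all the input array dimensions except for the concatenation axis must match exactly, but along dimension 1, the array at index 0 has size 800 and the array at index 1 has size 798
```

Run:
```python
from h import *
b=load('top0')['frame'][:,:,::-1]; a=load('scene0')['frame'][:,:,::-1]
c=lambda i,u,v,w,h,k: cv2.resize(np.clip(i[v:v+h,u:u+w].astype(float)*1.6,0,255).astype('uint8'),None,fx=k,fy=k,interpolation=cv2.INTER_CUBIC)
cv2.imwrite('pics/c1.png',np.vstack([c(b,220,155,160,60,5),np.hstack([c(b,120,195,50,37,8),c(a,345,235,50,37,8)])])[:600])
cv2.imwrite('pics/c2.png',c(a,140,130,160,120,5))
```

```text
(no output)
```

View pics/c1.png

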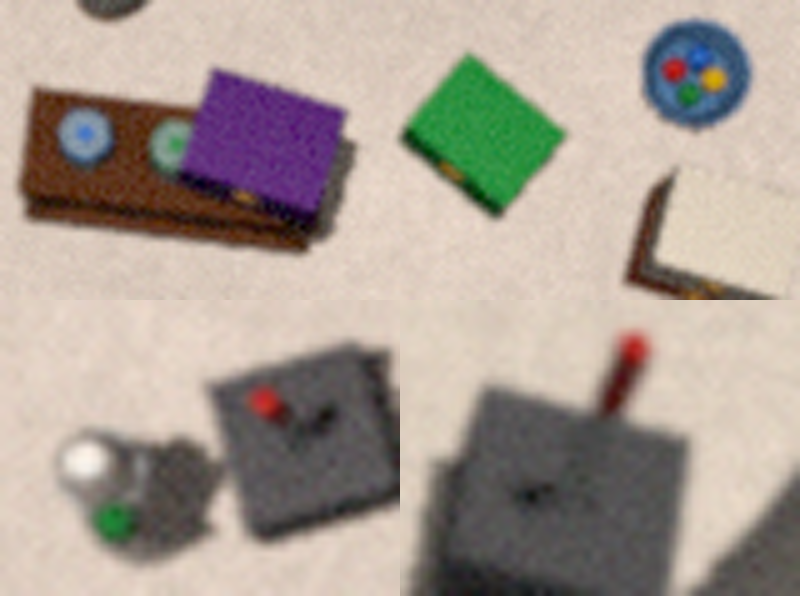

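View pics/c2.png

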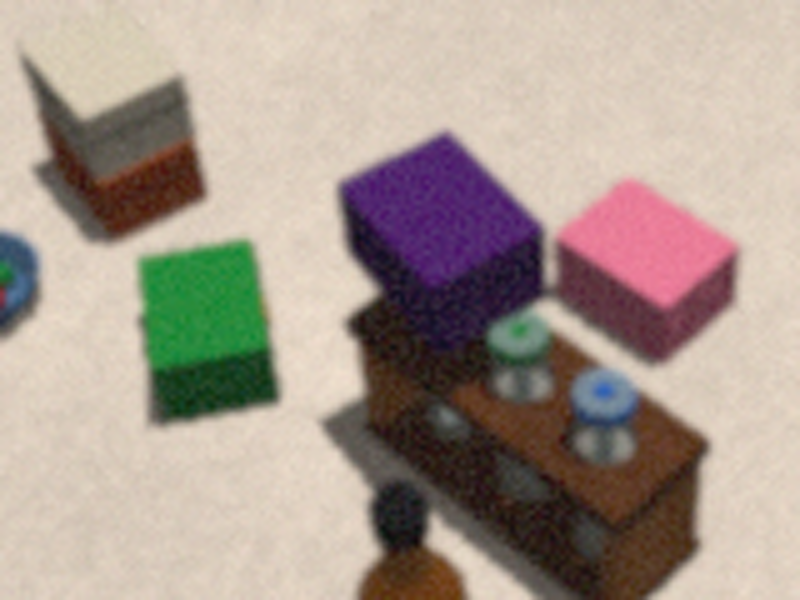

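The crops confirm the choice: the purple case sits over the rack's -y end, with its clasp on the lower (-x) side. The green and blue vials take the other two places, so the open vial is the -y one. The needle's red top is at top (153.1,207.7) and scene (374.1,240.6).

```bash
cat > fit.py <<'E'
from h import *
from scipy.optimize import least_squares
def fitbox(obs,z,x0,hx=27,hy=35,zfree=False):
    # obs: list of (snap, (sx,sy) , (u,v))
    def f(q):
        c,s=np.cos(q[2]),np.sin(q[2]); o=[]
        for sn,(sx,sy),uv in obs:
            p=[q[0]+c*sx*hx-s*sy*hy, q[1]+s*sx*hx+c*sy*hy, z]
            o+=list(proj(sn,p)-uv)
        return np.array(o)
    R=least_squares(f,x0); return R.x*[1,1,57.2958],np.round(R.fun,1)
E
python3 - <<'E'
from fit import *
T=load('top0');S=load('scene0')
t=lambda X,Y:np.array([220+(X+.5)/5-.5,155+(Y+.5)/5-.5]); s=lambda X,Y:np.array([140+(X+.5)/5-.5,130+(Y+.5)/5-.5])
tri=lambda u1,u2:least_squares(lambda p:np.r_[proj(T,p)-u1,proj(S,p)-u2],[500,0,80])
q0=[*atz(T,*t(263,140),152)[:2],-.2]
ot=[(T,(1,1),t(213,69)),(T,(1,-1),t(347,108)),(T,(-1,-1),t(313,212)),(T,(-1,1),t(180,172))]
for z in(150,152,154):print('purple top only',*fitbox(ot,z,q0))
qq=fitbox(ot,152,q0)[0]
c,sn=np.cos(qq[2]/57.3),np.sin(qq[2]/57.3)
for sx,sy in((1,1),(1,-1),(-1,-1),(-1,1)):
    p=[qq[0]+c*sx*27-sn*sy*35,qq[1]+sn*sx*27+c*sy*35,152]; print(sx,sy,((proj(S,p)-[140,130])*5).round())
for n,a,b in(('green',(172,147),(520,330)),('blue',(85,135),(603,390))):
    print(n,atz(T,*t(*a),110),atz(S,*s(*b),110),tri(t(*a),s(*b)).x)
print('needle',atz(T,153.1,207.7,100),atz(S,374.1,240.6,100))
print('cream',[atz(T,*t(*p),84).round(1) for p in((678,168),(655,262))],[atz(S,*s(*p),84).round(1) for p in((20,48),(90,122),(183,75),(112,3))])
print('orange',[atz(S,*s(*p),42).round(1) for p in((195,137),(100,185),(45,120))],[atz(S,*s(*p),0).round(1) for p in((205,195),(112,240))])
print('rack',[atz(T,*t(*p),75).round(1) for p in((35,88),(22,193))],[atz(S,*s(*p),75).round(1) for p in((708,443),(617,520))])
E
```

```text
purple top only [555.22058594 -41.90671547 -17.11353005] [-0.5 -0.3  0.2  0.3  0.7  0.2 -0.4 -0.2]
purple top only [554.77047876 -41.79636514 -17.11363499] [-0.5 -0.3  0.2  0.2  0.7  0.3 -0.4 -0.2]
purple top only [554.32037473 -41.68601487 -17.11374045] [-0.5 -0.3  0.3  0.2  0.7  0.3 -0.5 -0.2]
1 1 [435. 284.]
1 -1 [337. 180.]
-1 -1 [449. 123.]
-1 1 [551. 221.]
green [560.4345243    1.67535433 110.        ] [562.50580706  -0.59889147 110.        ] [5.61563465e+02 9.84538015e-02 1.09313846e+02]
blue [566.38800018  45.29172179 110.        ] [568.33504928  44.18295957 110.        ] [567.2544581   44.27819665 108.7996321 ]
needle [500.98606779 253.02676544 100.        ] [504.35063679 253.76781334 100.        ]
cream [array([ 556.4, -258.6,   84. ]), array([ 507.4, -245. ,   84. ])] [array([ 541.9, -321.7,   84. ]), array([ 559.4, -255.4,   84. ]), array([ 510.4, -242.8,   84. ]), array([ 491.8, -309.5,   84. ])]
orange [array([ 510.1, -245.2,   42. ]), array([ 561.3, -259.4,   42. ]), array([ 544.5, -315.5,   42. ])] [array([ 510.3, -247.8,    0. ]), array([ 560.7, -264. ,    0. ])]
rack [array([599.1,  72. ,  75. ]), array([543.7,  78. ,  75. ])] [array([543.3,  78.2,  75. ]), array([595.2,  69.9,  75. ])]
```

```bash
cat > go.py <<'E'
import sys
from h import *
from scipy.spatial.transform import Rotation as R
def go(x,y,z,yaw):
    s=r.sense(); A=R.from_euler('xyz',s['tcp_rot'],degrees=True); B=R.from_euler('xyz',[180,0,yaw],degrees=True)
    print('t',s['time'],'tcp',s['tool_pos'].round(1),s['tcp_rot'].round(2),'F',s['ft_force'].round(1),'gap',round(s['finger_gap'],1),'grip',round(s['grip_force'],1))
    print('lin',(A.inv().apply(np.array([x,y,z])-s['tool_pos'])/1000).round(4).tolist(),'rot',(A.inv()*B).as_rotvec(degrees=True).round(2).tolist())
if __name__=='__main__': go(*map(float,sys.argv[1:5]))
E
python3 go.py 555 -42 250 73
```

```text
t 0.1 tcp [160.9 577.5 249.3] [-1.7990e+02 -1.0000e-02  1.6443e+02] F [-0.  -0.  -0.1] gap 85.4 grip 0.0
lin [-0.546, -0.491, 0.0001] rot [-0.08, 0.07, 91.43]
```

Emit:
servo_tool(
  fingers=[0.0854, 0.0854, 0.0854, 0.0854, 0.0854, 0.0854, 0.0854, 0.0854, 0.0854, 0.0854],
  linear=[
    [-0.036, -0.033, 0],
    [-0.072, -0.065, 0],
    [-0.109, -0.098, 0],
    [-0.145, -0.131, 0],
    [-0.182, -0.164, 0],
    [-0.218, -0.196, 0],
    [-0.255, -0.229, 0],
    [-0.291, -0.262, 0],
    [-0.328, -0.295, 0],
    [-0.364, -0.327, 0],
  ],
  rotation=[
    [0, 0, 6],
    [0, 0, 12],
    [0, 0, 18],
    [0, 0, 24],
    [0, 0, 30],
    [0, 0, 36],
    [0, 0, 42],
    [0, 0, 48],
    [0, 0, 54],
    [0, 0, 61],
  ],
)

```text
time: 1.1
tool_pos: [424.4, 163.3, 250.1]
tcp_rot: [180.0, -0.0, 103.2]
ft_force: [0.9, 0.7, -0.1]
finger_gap: 85.5
grip_force: 0.0
```

```bash
python3 go.py 555 -42 250 73
```

```text
t 1.1 tcp [424.4 163.3 250.1] [179.99  -0.   103.17] F [ 0.9  0.7 -0.1] gap 85.5 grip 0.0
lin [-0.2297, 0.0804, 0.0001] rot [0.0, -0.0, 30.17]
```

Emit:
servo_tool(
  fingers=[0.0854, 0.0854, 0.0854, 0.0854, 0.0854, 0.0854, 0.0854],
  linear=[
    [-0.046, 0.016, 0],
    [-0.092, 0.032, 0],
    [-0.138, 0.048, 0],
    [-0.184, 0.064, 0],
    [-0.228, 0.08, 0],
    [-0.228, 0.08, 0],
    [-0.228, 0.08, 0],
  ],
  rotation=[
    [0, 0, 6],
    [0, 0, 12],
    [0, 0, 18],
    [0, 0, 24],
    [0, 0, 30.2],
    [0, 0, 30.2],
    [0, 0, 30.2],
  ],
)

```text
time: 1.8
tool_pos: [554.5, -38.9, 249.3]
tcp_rot: [-179.9, 0.0, 73.1]
ft_force: [0.3, 0.4, -0.3]
finger_gap: 85.1
grip_force: 0.0
```

Run:
```python
from h import *
from go import go
w=snap('wrist','w1');go(555,-42,250,73)
print({k:np.round(v,3).tolist() for k,v in w.items() if k!='frame'})
t=snap('top','top1')
i=lambda f:np.clip(f[:,:,::-1].astype(float)*1.5,0,255).astype('uint8')
cv2.imwrite('pics/w1v.png',np.vstack([i(w['frame']),cv2.resize(i(t['frame'])[165:217,330:395],(512,216),interpolation=cv2.INTER_CUBIC)])[:600])
```

```text
t 1.85 tcp [554.2 -37.9 249.6] [-1.7991e+02 -1.0000e-02  7.3230e+01] F [-0.1 -0.3  0. ] gap 85.0 grip 0.0
lin [-0.0037, 0.0019, -0.0004] rot [-0.09, -0.01, 0.23]
{'fx': 291.71, 'fy': 291.71, 'cx': 252.236, 'cy': 192.473, 'camera_from_world': [[0.957, -0.29, -0.002, -541.017], [0.277, 0.916, -0.289, -80.3], [0.085, 0.276, 0.957, -415.413], [0.0, 0.0, 0.0, 1.0]]}
```

View pics/w1v.png

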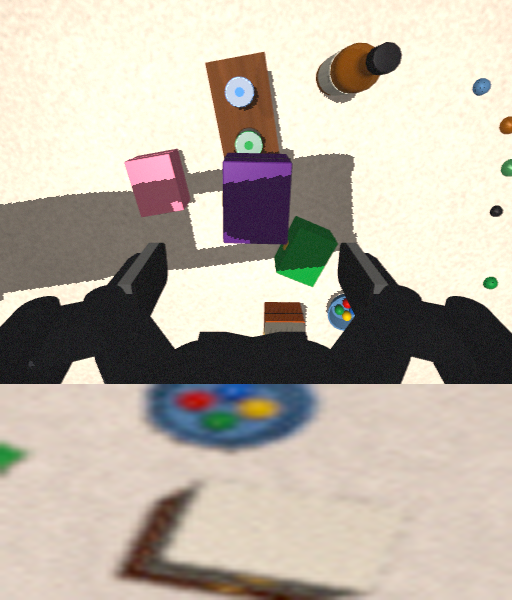

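The wrist view shows the purple top face with corners at about (224,162), (291,162), (288,243) and (223,242). The green vial is at (249,145) and the blue at (240,92). The lower strip shows the cream top with near-left corners at top (353,180) and (350,207).

Run:
```python
from fit import *
W=load('w1');T=load('top0')
t=lambda X,Y:np.array([220+(X+.5)/5-.5,155+(Y+.5)/5-.5])
o=[(W,(-1,1),(224,162)),(W,(1,1),(291,162)),(W,(1,-1),(288,243)),(W,(-1,-1),(223,242))]
print(*fitbox(o,152,[555,-42,-.3]))
ot=[(T,(1,1),t(213,69)),(T,(1,-1),t(347,108)),(T,(-1,-1),t(313,212)),(T,(-1,1),t(180,172))]
print(*fitbox(o+ot,152,[555,-42,-.3]))
print(atz(W,249,145,110),atz(W,240,92,110), np.linalg.inv(W['camera_from_world'])[:3,3])
```

```text
[556.15067829 -42.93961318 -17.71467457] [-1.8 -1.5  1.5 -0.4 -0.1  1.1  0.4  1.2]
[556.02503704 -42.82247687 -17.66437311] [-2.  -1.5  1.2 -0.5 -0.2  1.   0.3  1.1  0.1 -0.9  0.7 -0.1  1.  -0.1
 -0.1 -0.9]
[562.13639958  -1.15815866 110.        ] [567.99860915  44.20347728 110.        ] [575.49756472  31.30944632 373.54821322]
```

```bash
python3 go.py 555.5 -42.5 135 72.6
```

```text
t 1.9 tcp [554.2 -37.3 249.9] [-1.7994e+02 -1.0000e-02  7.3290e+01] F [-0.8  0.4  0.4] gap 85.1 grip 0.0
lin [-0.0047, 0.0029, 0.1149] rot [-0.06, -0.01, 0.69]
```

Emit:
servo_tool(
  fingers=[0.0854, 0.0854, 0.0854, 0.0854, 0.05, 0.05, 0.05, 0.05, 0.05],
  linear=[
    [-0.005, 0.003, 0.04],
    [-0.005, 0.003, 0.08],
    [-0.005, 0.003, 0.115],
    [-0.005, 0.003, 0.115],
    [-0.005, 0.003, 0.115],
    [-0.005, 0.003, 0.115],
    [-0.005, 0.003, 0.115],
    [-0.005, 0.003, 0.115],
    [-0.005, 0.003, 0.115],
  ],
  rotation=[
    [0, 0, 0.7],
    [0, 0, 0.7],
    [0, 0, 0.7],
    [0, 0, 0.7],
    [0, 0, 0.7],
    [0, 0, 0.7],
    [0, 0, 0.7],
    [0, 0, 0.7],
    [0, 0, 0.7],
  ],
  force=30,
)

```text
time: 2.8
tool_pos: [557.9, -43.5, 138.5]
tcp_rot: [179.7, -0.1, 72.5]
ft_force: [-1.3, 3.0, 8.7]
finger_gap: 53.8
grip_force: 33.4
```

```bash
python3 go.py 555.5 -42.5 210 72.6
```

```text
t 2.8 tcp [557.9 -43.5 138.5] [ 1.7973e+02 -7.0000e-02  7.2540e+01] F [-1.3  3.   8.7] gap 53.8 grip 33.4
lin [0.0003, -0.0023, -0.0715] rot [0.27, -0.07, -0.06]
```

Emit:
servo_tool(
  fingers=[0.05, 0.05, 0.05, 0.05, 0.05, 0.05, 0.05, 0.05, 0.05, 0.05],
  linear=[
    [0, 0, -0.015],
    [0, 0, -0.05],
    [0, 0, -0.09],
    [-0.03, -0.015, -0.12],
    [-0.06, -0.03, -0.12],
    [-0.09, -0.03, -0.12],
    [-0.119, -0.023, -0.12],
    [-0.119, -0.023, -0.12],
    [-0.119, -0.023, -0.12],
    [-0.119, -0.023, -0.12],
  ],
  rotation=[
    [0, 0, 0],
    [0, 0, 0],
    [0, 0, 8],
    [0, 0, 16],
    [0, 0, 24],
    [0, 0, 32],
    [0, 0, 40],
    [0, 0, 48],
    [0, 0, 56],
    [0, 0, 60],
  ],
)

```text
time: 3.8
tool_pos: [498.5, -150.8, 256.9]
tcp_rot: [179.9, -0.1, 12.2]
ft_force: [-0.2, 1.0, -2.0]
finger_gap: 53.4
grip_force: 32.6
```

Run:
```python
from h import *
from go import go
import time
w=snap('wrist','w2');go(524.5,-284.3,260,75)
t=snap('top','top2');s=snap('scene','scene2')
i=lambda f:np.clip(f[:,:,::-1].astype(float)*1.5,0,255).astype('uint8')
z=lambda f,u,v,w,h,W,H:cv2.resize(i(f)[v:v+h,u:u+w],(W,H),interpolation=cv2.INTER_CUBIC)
cv2.imwrite('pics/w2v.png',np.vstack([i(w['frame'])[:,:],np.hstack([z(t['frame'],330,165,64,54,256,216),z(t['frame'],215,155,64,54,256,216)])]))
```

```text
t 3.85 tcp [ 498.5 -150.6  256.9] [ 1.7995e+02 -7.0000e-02  1.2050e+01] F [-0.4 -1.5 -0.1] gap 53.9 grip 32.6
lin [-0.0025, 0.1362, -0.003] rot [0.09, -0.03, -62.95]
```

View pics/w2v.png

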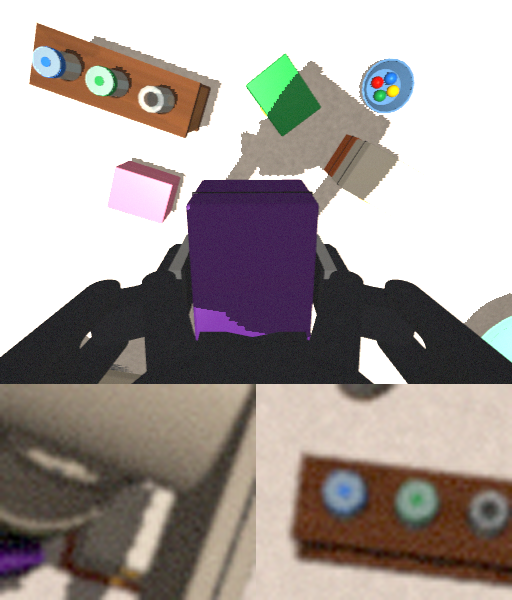

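The wrist view shows the open vial's bore at (152,98), green at (100,80) and blue at (49,61). The column is at (345-398,135-198), and the purple case is held squarely. I take one enlarged crop to read the column's corners.

Run:
```python
from h import *
w=load('w2')['frame'][:,:,::-1]
a=cv2.resize(w[125:207,315:405],(720,656),interpolation=cv2.INTER_CUBIC)[:592]
cv2.imwrite('pics/w2c.png',a)
```

```text
(no output)
```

View pics/w2c.png

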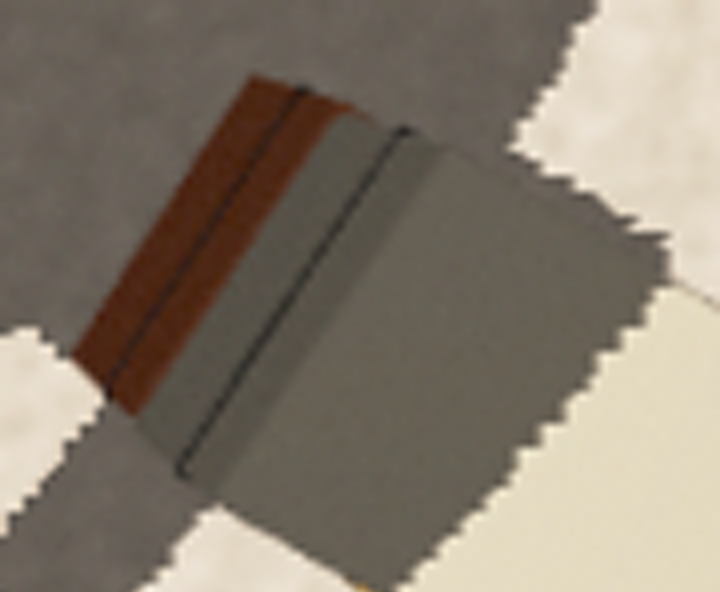

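Run:
```python
from h import *
from scipy.spatial.transform import Rotation as R
W=load('w2')
p=lambda X,Y:(315+(X+.5)/8-.5,125+(Y+.5)/8-.5)
for n,z,a,b in(('cream',84,(443,146),(222,503)),('mid',42,(350,105),(135,412)),('base',0,(252,75),(75,355))):
    A=atz(W,*p(*a),z);B=atz(W,*p(*b),z);d=A-B;th=np.arctan2(d[1],d[0]);m=(A+B)/2
    print(n,A.round(1),B.round(1),'len',np.linalg.norm(d).round(1),'yaw',np.degrees(th).round(2),'ctr',(m[:2]-35*np.array([-np.sin(th),np.cos(th)])).round(1))
for a,b in(((222,503),(360,585)),((443,146),(715,303))):
    d=atz(W,*p(*b),84)-atz(W,*p(*a),84); print('edge yaw',np.degrees(np.arctan2(d[0],-d[1])).round(2))
for n,u,v in(('open',152,98),('green',100,80),('blue',49,61)): print(n,atz(W,u,v,110).round(1))
# held case in tool frame
tcp=np.array([498.5,-150.7,256.9]);Rt=R.from_euler('xyz',[180,0,12.1],degrees=True)
print([Rt.inv().apply(atz(W,u,v,tcp[2]+13.5)-tcp).round(1) for u,v in((187,207),(318,207))],[Rt.inv().apply(atz(W,u,v,tcp[2]-28.5)-tcp).round(1) for u,v in((201,181),(305,181))])
```

```text
cream [ 559. -260.   84.] [ 508.  -246.6   84. ] len 52.7 yaw -14.75 ctr [ 524.6 -287.2]
mid [ 560.2 -262.7   42. ] [ 510.1 -245.4   42. ] len 53.0 yaw -18.99 ctr [ 523.8 -287.1]
base [ 560.3 -261.5    0. ] [ 510.1 -246.5    0. ] len 52.4 yaw -16.64 ctr [ 525.2 -287.5]
edge yaw -18.17
edge yaw -16.08
open [556.8 -47.7 110. ]
green [562.1  -1.8 110. ]
blue [568.3  41.7 110. ]
[array([ 33.3, -26.3, -13.5]), array([ 33.3,  26.5, -13.5])] [array([ 33.3, -27.7,  28.5]), array([33.4, 28.6, 28.5])]
```

```bash
python3 go.py 524.3 -285.4 160 73.8
```

```text
t 3.95 tcp [ 498.6 -150.4  256.6] [ 1.7995e+02 -6.0000e-02  1.2620e+01] F [ 0.4 -0.2 -1.8] gap 53.6 grip 32.6
lin [-0.0045, 0.1373, 0.0967] rot [0.08, -0.03, -61.18]
```

Emit:
servo_tool(
  fingers=[0.05, 0.05, 0.05, 0.05, 0.05, 0.05, 0.05, 0.05, 0.05, 0.05],
  linear=[
    [0, 0.02, 0],
    [0, 0.04, 0],
    [0, 0.06, 0.01],
    [-0.002, 0.08, 0.02],
    [-0.004, 0.1, 0.03],
    [-0.004, 0.12, 0.045],
    [-0.004, 0.137, 0.06],
    [-0.004, 0.137, 0.08],
    [-0.004, 0.137, 0.097],
    [-0.004, 0.137, 0.097],
  ],
  rotation=[
    [0, 0, -8],
    [0, 0, -16],
    [0, 0, -24],
    [0, 0, -32],
    [0, 0, -40],
    [0, 0, -48],
    [0, 0, -56],
    [0, 0, -61.2],
    [0, 0, -61.2],
    [0, 0, -61.2],
  ],
)

```text
time: 4.95
tool_pos: [522.7, -283.9, 155.6]
tcp_rot: [-179.7, -0.1, 73.8]
ft_force: [-0.6, 0.3, -1.8]
finger_gap: 53.5
grip_force: 32.6
```

```bash
python3 go.py 524.3 -285.4 124 73.8
```

```text
t 4.95 tcp [ 522.7 -283.9  155.6] [-1.7972e+02 -8.0000e-02  7.3840e+01] F [-0.6  0.3 -1.8] gap 53.5 grip 32.6
lin [-0.0011, 0.0021, 0.0316] rot [-0.28, -0.08, 0.04]
```

Emit:
servo_tool(
  fingers=[0.05, 0.05, 0.05, 0.05, 0.05],
  linear=[
    [-0.001, 0.002, 0.012],
    [-0.001, 0.002, 0.024],
    [-0.001, 0.002, 0.029],
    [-0.001, 0.002, 0.029],
    [-0.001, 0.002, 0.029],
  ],
  rotation=[
    [0, 0, 0],
    [0, 0, 0],
    [0, 0, 0],
    [0, 0, 0],
    [0, 0, 0],
  ],
)

```text
time: 5.45
tool_pos: [526.0, -286.3, 129.5]
tcp_rot: [180.0, 0.0, 73.7]
ft_force: [0.2, -0.0, -2.1]
finger_gap: 53.2
grip_force: 32.7
```

Run:
```python
from h import *
from go import go
w=snap('wrist','w3');go(524.3,-285.4,122,73.8);t=snap('top','top3');s=snap('scene','scene3')
i=lambda f,g:np.clip(f[:,:,::-1].astype(float)*g,0,255).astype('uint8')
z=lambda f,u,v,w,h,W,H,g:cv2.resize(i(f,g)[v:v+h,u:u+w],(W,H),interpolation=cv2.INTER_CUBIC)
# wrist crop (3x) | scene crop (8x) | top crop
cv2.imwrite('pics/v3.png',np.vstack([z(w['frame'],150,110,200,75,800,300,1.3),np.hstack([z(s['frame'],135,110,50,37,400,296,1.7),z(t['frame'],340,180,50,37,400,296,1.7)])]))
```

```text
t 5.5 tcp [ 526.2 -286.4  129.9] [1.7995e+02 2.0000e-02 7.3740e+01] F [ 0.2  0.8 -2.4] gap 53.7 grip 32.7
lin [0.0005, -0.0021, 0.0079] rot [0.05, 0.02, -0.06]
```

View pics/v3.png

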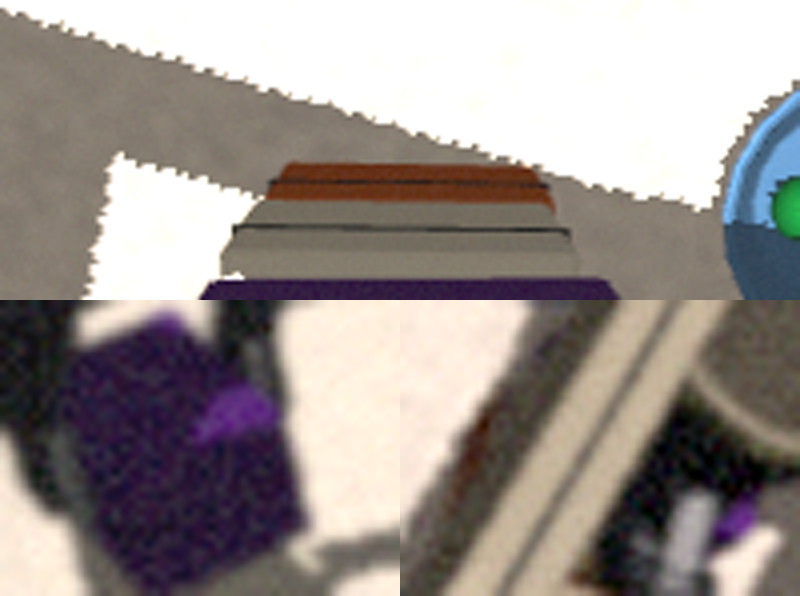

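Wrist crop: the cream top front edge runs from crop (222,250) to (578,250), and the purple underside edge from (213,280) to (608,280). The sides look parallel, so I compute the relative offset.

Run:
```python
from h import *
from scipy.spatial.transform import Rotation as R
W=load('w3')
f=W['frame'].astype(int)
p=lambda X,Y:(150+(X+.5)/4-.5,110+(Y+.5)/4-.5)
tcp=np.array([526.2,-286.4,129.9]);Rt=R.from_euler('xyz',[180,0,73.74],degrees=True)
for n,z,a,b in(('base0',0,(287,163),(535,166)),('42',42,(256,202),(556,206)),('cream84',84,(222,250),(578,250)),('purple',101.4,(213,280),(608,280))):
    print(n,[Rt.inv().apply(atz(W,*p(*q),z)-tcp).round(1)[:2] for q in (a,b)])
u=[180+0,215,235,255,275]
for c in u: print(c,[tuple(f[v,c]) for v in range(164,186)])
for v in(172,174,176):print(v,[int(f[v,c].sum()) for c in range(198,212)],[int(f[v,c].sum()) for c in range(288,302)])
```

```text
base0 [array([ 35. , -27.5]), array([34.4, 26.5])]
42 [array([ 34.2, -29. ]), array([33.4, 26.1])]
cream84 [array([ 34.7, -28.8]), array([34.7, 24.3])]
purple [array([ 34.5, -27.3]), array([34.5, 25.9])]
180 [(np.int64(235), np.int64(225), np.int64(210)), (np.int64(234), np.int64(223), np.int64(208)), (np.int64(233), np.int64(221), np.int64(205)), (np.int64(230), np.int64(220), np.int64(202)), (np.int64(227), np.int64(216), np.int64(197)), (np.int64(226), np.int64(215), np.int64(192)), (np.int64(226), np.int64(215), np.int64(194)), (np.int64(225), np.int64(214), np.int64(193)), (np.int64(225), np.int64(215), np.int64(195)), (np.int64(228), np.int64(217), np.int64(198)), (np.int64(229), np.int64(219), np.int64(200)), (np.int64(229), np.int64(218), np.int64(200)), (np.int64(230), np.int64(219), np.int64(202)), (np.int64(228), np.int64(216), np.int64(199)), (np.int64(227), np.int64(216), np.int64(195)), (np.int64(226), np.int64(215), np.int64(196)), (np.int64(225), np.int64(214), np.int64(194)), (np.int64(224), np.int64(213), np.int64(192)), (np.int64(224), np.int64(213), np.int64(192))
[... 3795 characters left out ...]
np.int64(41), np.int64(25), np.int64(52)), (np.int64(40), np.int64(22), np.int64(49)), (np.int64(37), np.int64(21), np.int64(49)), (np.int64(39), np.int64(22), np.int64(50)), (np.int64(37), np.int64(20), np.int64(49)), (np.int64(36), np.int64(21), np.int64(48))]
172 [646, 650, 657, 658, 661, 658, 634, 504, 257, 266, 267, 266, 267, 264] [245, 245, 244, 250, 247, 251, 292, 295, 292, 294, 286, 285, 287, 284]
174 [643, 644, 647, 651, 649, 653, 595, 269, 275, 275, 288, 289, 282, 281] [279, 282, 280, 290, 281, 273, 276, 293, 297, 296, 296, 293, 290, 291]
176 [637, 637, 638, 640, 640, 636, 589, 341, 276, 288, 288, 285, 283, 281] [285, 280, 284, 285, 281, 274, 273, 291, 297, 297, 297, 291, 288, 287]
```

Emit:
servo_tool(
  fingers=[0.05, 0.05, 0.05, 0.05, 0.05, 0.05],
  linear=[
    [0, -0.0018, 0.004],
    [0, -0.0018, 0.008],
    [0, -0.0018, 0.012],
    [0, -0.0018, 0.015],
    [0, -0.0018, 0.015],
    [0, -0.0018, 0.015],
  ],
  rotation=[
    [0, 0, 0.9],
    [0, 0, 0.9],
    [0, 0, 0.9],
    [0, 0, 0.9],
    [0, 0, 0.9],
    [0, 0, 0.9],
  ],
)

```text
time: 6.2
tool_pos: [524.1, -285.8, 114.1]
tcp_rot: [-180.0, -0.0, 72.8]
ft_force: [0.3, -0.7, -1.0]
finger_gap: 53.7
grip_force: 32.7
```

Run:
```python
from h import *
from go import go
w=snap('wrist','w4');go(524.5,-285.9,112.5,72.9)
f=w['frame'].astype(int)
for c in(200,215,235,255,275,300): print(c,[int(f[v,c].sum()) for v in range(164,190)])
for v in range(168,186,2):
  print(v,'L',[int(f[v,c].sum()) for c in range(194,212)],'R',[int(f[v,c].sum()) for c in range(288,308)])
```

```text
t 6.25 tcp [ 524.2 -285.8  114.3] [180.     0.    72.83] F [-0.2  0.1 -1.9] gap 53.6 grip 32.7
lin [0.0, 0.0003, 0.0018] rot [0.0, 0.0, -0.07]
200 [645, 644, 646, 647, 645, 648, 645, 646, 654, 663, 670, 672, 665, 666, 664, 657, 653, 623, 585, 338, 114, 120, 105, 117, 115, 108]
215 [280, 245, 251, 251, 251, 252, 250, 243, 67, 255, 252, 254, 253, 253, 246, 234, 106, 112, 122, 118, 116, 116, 107, 112, 106, 112]
235 [189, 252, 250, 250, 251, 255, 246, 243, 79, 253, 250, 246, 250, 254, 253, 238, 114, 114, 125, 104, 109, 124, 118, 101, 110, 116]
255 [211, 249, 252, 254, 254, 253, 246, 248, 125, 245, 250, 256, 253, 255, 248, 239, 106, 118, 114, 115, 112, 115, 108, 118, 121, 107]
275 [204, 251, 256, 254, 253, 253, 243, 192, 119, 246, 253, 253, 253, 251, 252, 200, 124, 113, 116, 113, 115, 112, 120, 120, 117, 116]
300 [301, 297, 298, 297, 295, 293, 290, 290, 294, 286, 290, 292, 302, 301, 282, 234, 116, 125, 107, 121, 120, 117, 118, 104, 109, 112]
168 L [643, 642, 641, 640, 642, 646, 645, 651, 655, 660, 661, 659, 659, 660, 657, 654, 606, 329] R [251, 254, 250, 248, 253, 251, 279, 291, 296, 287,
[... 943 characters left out ...]
 [254, 256, 255, 257, 253, 253, 253, 255, 256, 254, 253, 258, 282, 302, 304, 300, 295, 295, 295, 295]
180 L [669, 659, 651, 649, 641, 648, 653, 608, 387, 339, 109, 105, 118, 107, 108, 109, 110, 120] R [115, 103, 118, 122, 109, 116, 111, 112, 124, 111, 108, 115, 116, 141, 238, 300, 294, 296, 291, 296]
182 L [659, 652, 645, 644, 642, 643, 585, 228, 120, 110, 114, 123, 113, 108, 112, 115, 109, 110] R [109, 117, 112, 107, 117, 115, 120, 125, 106, 111, 112, 102, 107, 118, 131, 204, 282, 285, 285, 293]
184 L [641, 640, 641, 644, 621, 457, 114, 113, 109, 121, 111, 111, 116, 113, 115, 111, 115, 112] R [100, 112, 117, 107, 117, 112, 97, 100, 111, 114, 113, 123, 120, 105, 112, 104, 166, 258, 290, 292]
```

The seam and the purple edge are level, and the left and right edges run on continuously, so the case is aligned. I set it down and release.

Emit:
servo_tool(
  fingers=[0.05, 0.05, 0.05, 0.05],
  linear=[
    [0, 0, 0.001],
    [0, 0, 0.002],
    [0, 0, 0.0025],
    [0, 0, 0.0025],
  ],
  rotation=[
    [0, 0, 0],
    [0, 0, 0],
    [0, 0, 0],
    [0, 0, 0],
  ],
)

```text
time: 6.65
tool_pos: [524.6, -286.0, 112.7]
tcp_rot: [179.9, 0.0, 72.8]
ft_force: [-1.8, 0.6, 4.0]
finger_gap: 53.8
grip_force: 33.4
```

Contact at +4 N. I open the fingers gently, then rise.

Emit:
servo_tool(
  fingers=[0.056, 0.062, 0.072, 0.082, 0.082, 0.082, 0.082, 0.082, 0.082, 0.082],
  linear=[
    [0, 0, 0],
    [0, 0, 0],
    [0, 0, 0],
    [0, 0, 0],
    [0, 0, 0],
    [0, 0, -0.02],
    [0, 0, -0.06],
    [0, 0, -0.1],
    [0, 0, -0.14],
    [0, 0, -0.14],
  ],
  rotation=[
    [0, 0, 0],
    [0, 0, 0],
    [0, 0, 0],
    [0, 0, 0],
    [0, 0, 0],
    [0, 0, 0],
    [0, 0, 0],
    [0, 0, 0],
    [0, 0, 0],
    [0, 0, 0],
  ],
)

```text
time: 7.65
tool_pos: [526.9, -287.6, 259.8]
tcp_rot: [179.4, 0.2, 72.8]
ft_force: [0.7, -0.5, -0.0]
finger_gap: 82.3
grip_force: 0.0
```

Run:
```python
from h import *
from go import go
w=snap('wrist','w5');go(502.5,253.3,250,90)
S=load('scene0');T=load('top0')
# cone and stand in top0: scene
for n,u,v in(('cone tip top0',120+85/8,195+160/8),): print(n,atz(T,u,v,95))
print('stand ctr',atz(T,120+303/8,195+140/8,34), [atz(T,120+a/8,195+(b-300)/8,34).round() for a,b in((210,383),(355,345),(398,490),(262,530))],[atz(S,345+(a-400)/8,235+(b-300)/8,34).round() for a,b in((487,388),(688,440),(665,596))])
print('cone scene', atz(S,404,249,95))
```

```text
t 7.7 tcp [ 525.9 -287.   256.3] [1.7958e+02 1.2000e-01 7.2830e+01] F [ 0.5 -0.2 -0.3] gap 82.2 grip 0.0
lin [0.5093, -0.1819, 0.0039] rot [0.4, 0.19, -17.17]
cone tip top0 [483.17291785 309.07631216  95.        ]
stand ctr [499.61683791 252.47174136  34.        ] [array([518., 284.,  34.]), array([531., 237.,  34.]), array([483., 221.,  34.]), array([470., 265.,  34.])] [array([488., 224.,  34.]), array([473., 271.,  34.]), array([517., 284.,  34.])]
cone scene [486.24355285 304.59000071  95.        ]
```

Run:
```python
from h import *
from go import go
T=load('top0');S=load('scene0')
print('bottle cap',atz(T,241,137,150),atz(S,140+400/5,130+495/5,150))
go(501.5,253,230,106.5)
```

```text
bottle cap [670.05409335  34.51536852 150.        ] [672.77613531  33.74573285 150.        ]
t 7.7 tcp [ 525.9 -287.   256.3] [1.7958e+02 1.2000e-01 7.2830e+01] F [ 0.5 -0.2 -0.3] gap 82.2 grip 0.0
lin [0.5087, -0.1829, 0.0238] rot [0.37, 0.24, -33.67]
```

Emit:
servo_tool(
  fingers=[0.04, 0.04, 0.04, 0.04, 0.04, 0.04, 0.04, 0.04, 0.04, 0.04],
  linear=[
    [0.04, -0.014, 0],
    [0.085, -0.031, 0],
    [0.13, -0.047, 0],
    [0.175, -0.063, 0],
    [0.22, -0.079, 0],
    [0.265, -0.095, 0.004],
    [0.31, -0.111, 0.008],
    [0.355, -0.128, 0.012],
    [0.4, -0.144, 0.016],
    [0.445, -0.16, 0.02],
  ],
  rotation=[
    [0, 0, -3],
    [0, 0, -6],
    [0, 0, -9],
    [0, 0, -12],
    [0, 0, -16],
    [0, 0, -20],
    [0, 0, -24],
    [0, 0, -28],
    [0, 0, -31],
    [0, 0, -33.7],
  ],
)

```text
time: 8.7
tool_pos: [501.5, 188.4, 230.2]
tcp_rot: [-179.9, 0.0, 106.7]
ft_force: [0.7, -0.1, 0.1]
finger_gap: 40.2
grip_force: 0.0
```

```bash
python3 go.py 501.5 253 230 106.5
```

```text
t 8.7 tcp [501.5 188.4 230.2] [-179.9     0.    106.65] F [ 0.7 -0.1  0.1] gap 40.2 grip 0.0
lin [0.0619, 0.0185, 0.0002] rot [-0.1, 0.0, 0.15]
```

Emit:
servo_tool(
  fingers=[0.04, 0.04, 0.04, 0.04],
  linear=[
    [0.035, 0.01, 0],
    [0.061, 0.0185, 0],
    [0.061, 0.0185, 0],
    [0.061, 0.0185, 0],
  ],
  rotation=[
    [0, 0, 0],
    [0, 0, 0],
    [0, 0, 0],
    [0, 0, 0],
  ],
)

```text
time: 9.1
tool_pos: [502.3, 250.4, 230.3]
tcp_rot: [-179.9, 0.0, 106.6]
ft_force: [-0.8, -0.3, -0.3]
finger_gap: 39.9
grip_force: 0.0
```

Run:
```python
from h import *
from go import go
w=snap('wrist','w6');go(501.5,253,103,106.5)
t=snap('top','top6')
i=lambda f,g:np.clip(f[:,:,::-1].astype(float)*g,0,255).astype('uint8')
print(proj(w,[501.5,253,100]))
c=tuple(int(x) for x in proj(w,[501.5,253,90])); u,v=c[0]-64,max(0,c[1]-55); print(u,v)
cv2.imwrite('pics/v6.png',np.vstack([cv2.resize(i(w['frame'],1.2)[v:v+75,u:u+128],(768,450),interpolation=cv2.INTER_CUBIC),cv2.resize(i(t['frame'],1.7)[180:217,332:427],(768,148)[:2],interpolation=cv2.INTER_CUBIC)]))
```

```text
t 9.15 tcp [502.6 249.7 230.6] [-1.7989e+02  4.0000e-02  1.0654e+02] F [-0.4 -0.3 -0.5] gap 39.9 grip 0.0
lin [0.0036, 0.0002, 0.1276] rot [-0.11, 0.04, 0.04]
[253.1600072 186.0551032]
189 128
```

View pics/v6.png

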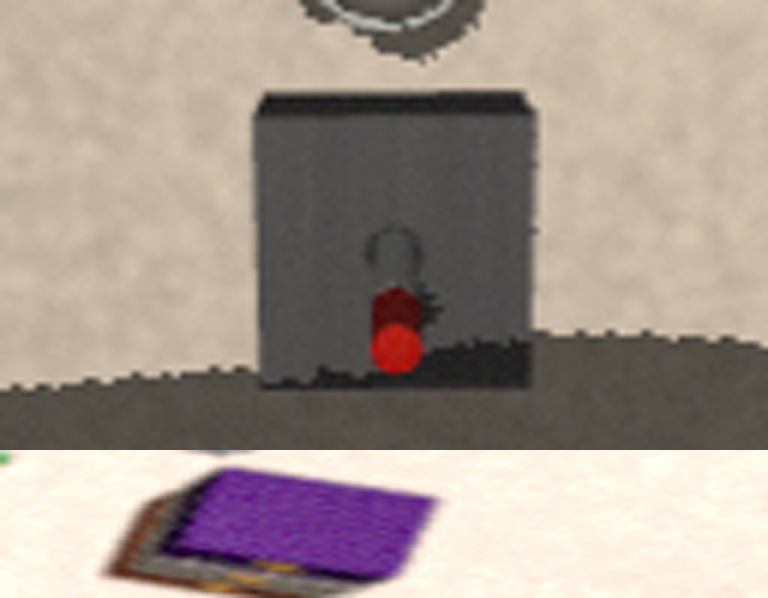

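The column now stands with the purple case squarely on top. The needle's red top is at wrist pixel (254.6,185.6) and the cone is beyond the top edge of the crop.

Run:
```python
from h import *
from go import go
w=load('w6');print(atz(w,254.6,185.6,100),atz(w,189+394/6-.4,128+252/6-.4,34));
p=atz(w,254.6,185.6,100)
go(p[0],p[1],103,106.5)
```

```text
[502.62604097 253.78330438 100.        ] [502.51018668 254.09218687  34.        ]
t 9.2 tcp [502.8 249.3 230.9] [-1.7991e+02  3.0000e-02  1.0649e+02] F [-0.4  0.3 -0.3] gap 40.0 grip 0.0
lin [0.0044, 0.0013, 0.1279] rot [-0.09, 0.03, -0.01]
```

Emit:
servo_tool(
  fingers=[0.04, 0.04, 0.04, 0.04, 0.04, 0.0, 0.0, 0.0, 0.0, 0.0],
  linear=[
    [0.0045, 0.001, 0.03],
    [0.0045, 0.001, 0.07],
    [0.0045, 0.001, 0.105],
    [0.0045, 0.001, 0.128],
    [0.0045, 0.001, 0.128],
    [0.0045, 0.001, 0.128],
    [0.0045, 0.001, 0.128],
    [0.0045, 0.001, 0.128],
    [0.0045, 0.001, 0.128],
    [0.0045, 0.001, 0.128],
  ],
  rotation=[
    [0, 0, 0],
    [0, 0, 0],
    [0, 0, 0],
    [0, 0, 0],
    [0, 0, 0],
    [0, 0, 0],
    [0, 0, 0],
    [0, 0, 0],
    [0, 0, 0],
    [0, 0, 0],
  ],
  force=40,
)

```text
time: 10.2
tool_pos: [504.1, 255.5, 105.9]
tcp_rot: [179.8, -0.0, 106.5]
ft_force: [0.2, -1.0, 7.2]
finger_gap: 5.3
grip_force: 39.4
```

```bash
python3 go.py 502.5 253.5 190 106.5
```

```text
t 10.2 tcp [504.1 255.5 105.9] [ 1.7979e+02 -2.0000e-02  1.0653e+02] F [ 0.2 -1.   7.2] gap 5.3 grip 39.4
lin [-0.0014, -0.0018, -0.0841] rot [0.21, -0.02, 0.03]
```

Emit:
servo_tool(
  fingers=[0.0, 0.0],
  linear=[
    [0, 0, 0],
    [0, 0, 0],
  ],
  rotation=[
    [0, 0, 0],
    [0, 0, 0],
  ],
)

```text
time: 10.4
tool_pos: [504.2, 255.6, 105.9]
tcp_rot: [179.8, -0.0, 106.5]
ft_force: [0.6, 0.6, 6.5]
finger_gap: 5.3
grip_force: 39.4
```

Run:
```python
from h import *
w=snap('wrist','w7');f=w['frame'].astype(int)
m=((f[...,0]>60)&(f[...,0]>2.2*f[...,1])&(f[...,0]>2.2*f[...,2])).astype('uint8')
n,l,st,c=cv2.connectedComponentsWithStats(m)
print([(st[i].tolist(),c[i].round(1).tolist()) for i in range(1,n) if st[i][4]>15])
print(proj(w,[502.6,253.8,100]),proj(w,[504.1,255.5,105.9]),proj(w,[504.1,255.5,87]))
u,v=180,150
cv2.imwrite('pics/v7.png',cv2.resize(w['frame'][v:v+110,u:u+145,::-1],(725,550),interpolation=cv2.INTER_CUBIC))
```

```text
[([251, 253, 6, 11, 29], [254.0, 257.3])]
[249.283212  260.3037327] [253.19887885 264.3437208 ] [252.9596238  246.08222434]
```

View pics/v7.png

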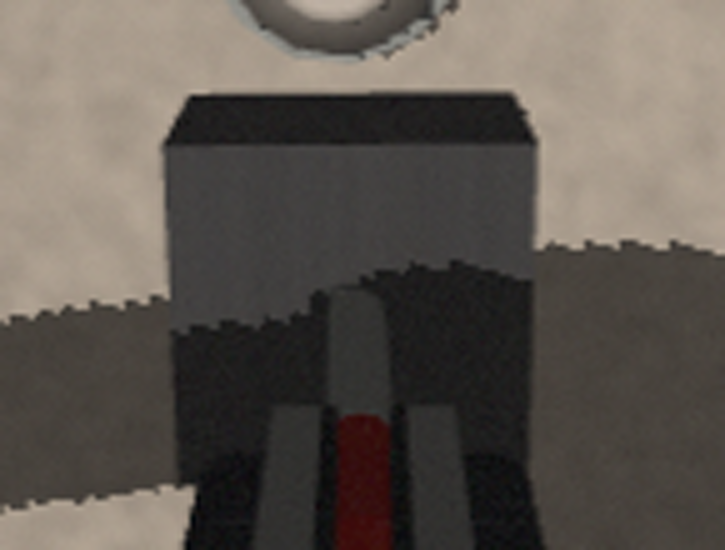

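The needle is gripped between the pads, with its red top in view and the shaft straight below. I lift it.

Emit:
servo_tool(
  fingers=[0.0, 0.0, 0.0, 0.0, 0.0],
  linear=[
    [0, 0, -0.01],
    [0, 0, -0.035],
    [0, 0, -0.075],
    [0, 0, -0.115],
    [0, 0, -0.135],
  ],
  rotation=[
    [0, 0, 0],
    [0, 0, 0],
    [0, 0, 0],
    [0, 0, 0],
    [0, 0, 0],
  ],
)

```text
time: 10.95
tool_pos: [504.0, 255.5, 244.0]
tcp_rot: [179.7, -0.0, 106.5]
ft_force: [-0.7, 0.2, -0.0]
finger_gap: 5.5
grip_force: 39.1
```

```bash
python3 go.py 556 -46 240 83
```

```text
t 10.95 tcp [504.  255.5 244. ] [ 1.7967e+02 -3.0000e-02  1.0654e+02] F [-0.7  0.2 -0. ] gap 5.5 grip 39.1
lin [-0.3039, -0.036, 0.0037] rot [0.32, -0.1, 23.54]
```

Emit:
servo_tool(
  fingers=[0.0, 0.0, 0.0, 0.0, 0.0, 0.0, 0.0, 0.0, 0.0, 0.0],
  linear=[
    [-0.03, -0.003, 0],
    [-0.07, -0.008, 0],
    [-0.11, -0.013, 0],
    [-0.155, -0.018, 0],
    [-0.2, -0.024, 0],
    [-0.24, -0.028, 0],
    [-0.28, -0.033, 0.002],
    [-0.304, -0.036, 0.004],
    [-0.304, -0.036, 0.004],
    [-0.304, -0.036, 0.004],
  ],
  rotation=[
    [0, 0, 3],
    [0, 0, 6],
    [0, 0, 9],
    [0, 0, 12],
    [0, 0, 15],
    [0, 0, 18],
    [0, 0, 21],
    [0, 0, 23.5],
    [0, 0, 23.5],
    [0, 0, 23.5],
  ],
)

```text
time: 11.95
tool_pos: [554.6, -47.0, 235.2]
tcp_rot: [-180.0, -0.0, 83.0]
ft_force: [-0.6, 0.8, -0.5]
finger_gap: 5.4
grip_force: 39.1
```

```bash
python3 go.py 556 -46 216 83
```

```text
t 11.95 tcp [554.6 -47.  235.2] [-1.800e+02 -2.000e-02  8.298e+01] F [-0.6  0.8 -0.5] gap 5.4 grip 39.1
lin [0.0012, 0.0013, 0.0192] rot [-0.0, -0.02, -0.02]
```

Emit:
servo_tool(
  fingers=[0.0, 0.0, 0.0, 0.0, 0.0],
  linear=[
    [0.001, 0.001, 0.008],
    [0.001, 0.001, 0.016],
    [0.001, 0.001, 0.018],
    [0.001, 0.001, 0.018],
    [0.001, 0.001, 0.018],
  ],
  rotation=[
    [0, 0, 0],
    [0, 0, 0],
    [0, 0, 0],
    [0, 0, 0],
    [0, 0, 0],
  ],
)

```text
time: 12.45
tool_pos: [555.8, -45.4, 216.7]
tcp_rot: [-180.0, 0.0, 83.1]
ft_force: [-0.6, 0.8, -0.4]
finger_gap: 5.3
grip_force: 39.1
```

Run:
```python
from h import *
from go import go
w=snap('wrist','w8');go(556,-46,125,83);s=snap('scene','scene8')
f=w['frame']
p=proj(w,[556,-46,110]);q=proj(w,[555.6,-46,r.sense()['tool_pos'][2]-96]);print('vial',p,'tip',q, 'shaft top',proj(w,[555.6,-46,r.sense()['tool_pos'][2]-25]))
u,v=int(p[0])-24,int(p[1])-28
g=cv2.cvtColor(f,cv2.COLOR_RGB2GRAY)[v:v+46,u:u+48]
print(u,v)
for k,row in enumerate(g): print(v+k,' '.join('%3d'%x for x in row[::1]))
```

```text
t 12.5 tcp [555.9 -45.6 217. ] [179.99   0.    83.06] F [ 0.  -0.1 -0.4] gap 5.4 grip 39.1
lin [-0.0004, 0.0001, 0.092] rot [0.01, 0.0, 0.06]
vial [253.20398412 197.23866435] tip [252.74969776 201.55116722] shaft top [252.97028037 241.8196123 ]
229 169
169  62  63  63  61  63  61  61  63  63  68  68  66  67  65  65  63  63  61  57  61  62  62  59  59  59  58  61  60  60  59  60  60  60  61  62  61  63  64  64  62  62  61  62  61  61  61  62  65
170  61  62  61  61  63  61  62  63  63  65  67  66  66  64  65  62  63  60  62  61  61  59  62  61  62  59  61  60  60  58  57  58  60  60  60  61  60  63  65  65  62  60  58  62  62  64  64  65
171  66  63  62  61  60  61  61  65  64  66  66  66  64  64  62  63  62  63  61  59  62  61  62  62  60  61  60  59  59  59  59  58  59  61  63  59  65  62  64  64  60  62  62  61  62  63  65  65
172  61  58  30  39  61  60  63  63  64  67  67  66  61  64  63  61  60  61  60  59  61  57  61  61  60  61  60  59  60  57  59  58  60  63  60  63  64  65  65  62  61  60  59  59  63  61  64  66
173  32  31  31  40  59  60  62  61  64  63  58  32  25  32  31
[... 7468 characters left out ...]
  61  61  60  63  62  60  61  60  56  33  26  23  29  33  30  30  30  30  25  30  27  30  30  30  31  29  34  32
212  30  33  28  32  29  32  27  35  31  30  32  33  32  31  33  30  29  37  56  60  61  60  61  63  62  63  63  62  56  38  29  25  29  31  30  29  29  30  30  28  31  32  30  31  30  30  26  30
213  31  28  29  31  34  32  33  27  29  29  29  29  29  34  29  32  27  40  55  59  60  60  61  63  63  62  59  61  55  42  26  31  32  29  30  23  32  30  32  29  29  21  28  29  27  27  28  31
214  31  29  26  28  28  31  32  30  31  34  32  29  32  33  29  32  31  37  53  61  58  61  60  60  62  62  58  60  56  42  32  30  30  29  33  28  28  26  27  30  29  29  26  32  27  30  31  33
```

Run:
```python
from h import *
w=load('w8');f=w['frame'].astype(int)
for v in range(192,212): print(v,' '.join('%3d'%(f[v,u,0]-f[v,u,2]) for u in range(243,264)))
print(proj(w,[555.9,-45.6,121]),proj(w,[555.9,-45.6-2.2,121]),proj(w,[555.9,-45.6+2.2,121]),proj(w,[555.9,-45.6,124]),proj(w,[555.9,-45.6,133]))
```

```text
192   9  12  11   8   2   1  10  11  11  13  14  13  11  12   5   3   2   7  11  12  11
193  10   8  11   6   4   7  11  13  12  14  14  12  10  12  11   7   2   7   8   9   9
194   7   9   9   7   9  13  11  12  12  13  13  13  13  13  13  12   8   7   8   9   5
195   4   6  11   9  10  15  13  12  13  14  14  12  12  12  11  15  10   6   9   4   2
196   2   3   2   7  15  12  13  12  14  12  14  13  12  13  11  13  11   8   5   2   2
197   5   1   3   6   9  14  14  13  11  15  12  13  13  13  11  11   9   3   1   1   2
198   3   3   4   9   7   6   6  10  11  13  12  11   9   7   5   6   5   4   2   1   4
199   1   2   3   4   5   6  10  27  39  41  34  28  12   6   3   6   4   1   2   5   5
200   2   2   2   4   6  10  33  46  49  46  50  48  46  18   5   6   7   4   4   5   3
201   4   3   3   3  13  36  49  45  45  48  42  49  49  39  18   5   5   4   4   3   3
202   2   2   4   4   8  46  46  46  32  27  32  37  45  38  20   6   2   3   4   2   4
203   3   4   4   5  17  39  18   3   4   3   1   4  20  48  27   5   4   1   4   3   2
204   2   1   3   5  17  24   4   3   2   4   5   3   6  20  20   4   3   4   3   3   4
205   4   3   5   6  14  11   2   3   3   1   6   2   2   7  11   5   4   4   2   2   4
206  10   2   3   6  10   1   4   1   4   3   0   5   0   4   3   5   7   3   2   3   5
207  14   8   3   3   3   3   2   3   3   2   2   3   0   4   4   5   3   0   2   4  18
208  22  14  11   5   2   1   0   3   3   3   3   2   2   4   3   2   2   3   6  17  22
209  21  25  13  11   2   1   3   2   2   1   2   3   2   3   4   2   3  11  21  21  22
210  18  19  22  16   9   4   3   2   4   1   1   4   1   4   3  11  23  23  18  21  21
211  21  22  18  16   5   3   2   2   4   3   2   3   1   3   4  19  20  19  19  18  20
[253.06371596 200.99228705] [253.3941386 203.5920333] [252.73148988 198.3783514 ] [253.07432592 202.20331842] [253.10781478 206.02577161]
```

The brass tip (252.5,199-204) matches its predicted pixel to within 0.5 px, and the rim centre (253.2,197.5) matches the vial estimate. I descend.

Emit:
servo_tool(
  fingers=[0.0, 0.0, 0.0, 0.0, 0.0, 0.0],
  linear=[
    [-0.0003, 0.0005, 0.008],
    [-0.0003, 0.0005, 0.02],
    [-0.0003, 0.0005, 0.035],
    [-0.0003, 0.0005, 0.05],
    [-0.0003, 0.0005, 0.065],
    [-0.0003, 0.0005, 0.065],
  ],
  rotation=[
    [0, 0, 0],
    [0, 0, 0],
    [0, 0, 0],
    [0, 0, 0],
    [0, 0, 0],
    [0, 0, 0],
  ],
)

```text
time: 13.15
tool_pos: [554.6, -46.0, 148.2]
tcp_rot: [-179.7, -0.0, 83.0]
ft_force: [0.5, 1.6, -0.5]
finger_gap: 5.8
grip_force: 39.1
```

Emit:
servo_tool(
  fingers=[0.0, 0.0, 0.0, 0.0, 0.0, 0.0],
  linear=[
    [0, 0, 0.003],
    [0, 0, 0.006],
    [0, 0, 0.009],
    [0, 0, 0.012],
    [0, 0, 0.014],
    [0, 0, 0.014],
  ],
  rotation=[
    [0, 0, 0],
    [0, 0, 0],
    [0, 0, 0],
    [0, 0, 0],
    [0, 0, 0],
    [0, 0, 0],
  ],
)

```text
time: 13.75
tool_pos: [556.1, -46.2, 137.5]
tcp_rot: [-180.0, -0.0, 83.0]
ft_force: [0.1, -0.1, -0.5]
finger_gap: 5.5
grip_force: 39.2
```

```bash
python3 go.py 556 -46 133 83
```

```text
t 13.75 tcp [556.1 -46.2 137.5] [-179.97   -0.     83.03] F [ 0.1 -0.1 -0.5] gap 5.5 grip 39.2
lin [0.0002, -0.0001, 0.0045] rot [-0.03, -0.0, 0.03]
```

Emit:
servo_tool(
  fingers=[0.0, 0.0, 0.0, 0.0, 0.0],
  linear=[
    [0, 0, 0.002],
    [0, 0, 0.004],
    [0, 0, 0.005],
    [0, 0, 0.005],
    [0, 0, 0.005],
  ],
  rotation=[
    [0, 0, 0],
    [0, 0, 0],
    [0, 0, 0],
    [0, 0, 0],
    [0, 0, 0],
  ],
)

```text
time: 14.25
tool_pos: [556.7, -46.3, 133.3]
tcp_rot: [179.9, 0.0, 83.0]
ft_force: [1.0, -0.5, 4.8]
finger_gap: 5.4
grip_force: 39.6
```

Contact with the cork at 4.8 N. I release, rise, and close the fingers so they can press.

Emit:
servo_tool(
  fingers=[0.012, 0.02, 0.03, 0.03, 0.03, 0.03, 0.03, 0.0, 0.0, 0.0],
  linear=[
    [0, 0, 0],
    [0, 0, 0],
    [0, 0, 0],
    [0, 0, -0.01],
    [0, 0, -0.025],
    [0, 0, -0.045],
    [0, 0, -0.045],
    [0, 0, -0.045],
    [0, 0, -0.045],
    [0, 0, -0.045],
  ],
  rotation=[
    [0, 0, 0],
    [0, 0, 0],
    [0, 0, 0],
    [0, 0, 0],
    [0, 0, 0],
    [0, 0, 0],
    [0, 0, 0],
    [0, 0, 0],
    [0, 0, 0],
    [0, 0, 0],
  ],
)

```text
time: 15.25
tool_pos: [555.7, -46.1, 176.9]
tcp_rot: [-179.9, -0.0, 83.0]
ft_force: [0.1, -0.3, -0.2]
finger_gap: -0.0
grip_force: 0.0
```

Run:
```python
from h import *
from go import go
w=snap('wrist','w9');go(556,-46,150,83);f=w['frame'].astype(int)
m=((f[...,0]>50)&(f[...,0]>2.2*f[...,1])&(f[...,0]>2.2*f[...,2])).astype('uint8')
n,l,st,c=cv2.connectedComponentsWithStats(m)
print([(st[i].tolist(),c[i].round(1).tolist()) for i in range(1,n) if st[i][4]>15])
print(proj(w,[556,-46,127]),proj(w,[556,-46,110]))
```

```text
t 15.3 tcp [555.7 -46.1 176.9] [-179.91   -0.     83.03] F [ 0.9 -0.9  0.1] gap -0.1 grip 0.0
lin [0.0002, 0.0003, 0.0269] rot [-0.09, -0.0, 0.03]
[([248, 208, 11, 23, 220], [253.5, 219.1])]
[253.59663501 223.14027719] [253.52008701 213.67866401]
```

Emit:
servo_tool(
  fingers=[0.0, 0.0, 0.0, 0.0, 0.0, 0.0, 0.0, 0.0, 0.0, 0.0],
  linear=[
    [0, 0, 0.01],
    [0, 0, 0.02],
    [0, 0, 0.027],
    [0, 0, 0.03],
    [0, 0, 0.033],
    [0, 0, 0.036],
    [0, 0, 0.039],
    [0, 0, 0.042],
    [0, 0, 0.044],
    [0, 0, 0.044],
  ],
  rotation=[
    [0, 0, 0],
    [0, 0, 0],
    [0, 0, 0],
    [0, 0, 0],
    [0, 0, 0],
    [0, 0, 0],
    [0, 0, 0],
    [0, 0, 0],
    [0, 0, 0],
    [0, 0, 0],
  ],
  force=40,
)

```text
time: 16.3
tool_pos: [556.5, -46.2, 134.4]
tcp_rot: [180.0, -0.0, 83.0]
ft_force: [-2.3, 0.6, 3.1]
finger_gap: -0.1
grip_force: 1.9
```

Emit:
servo_tool(
  fingers=[0.0, 0.0, 0.0, 0.0, 0.0],
  linear=[
    [0, 0, 0.001],
    [0, 0, 0.002],
    [0, 0, 0.003],
    [0, 0, 0.004],
    [0, 0, 0.004],
  ],
  rotation=[
    [0, 0, 0],
    [0, 0, 0],
    [0, 0, 0],
    [0, 0, 0],
    [0, 0, 0],
  ],
)

```text
time: 16.8
tool_pos: [556.5, -46.2, 130.6]
tcp_rot: [180.0, -0.0, 83.0]
ft_force: [-2.8, 0.9, 5.4]
finger_gap: 0.2
grip_force: 2.7
```

Emit:
servo_tool(
  fingers=[0.0, 0.0, 0.0, 0.0],
  linear=[
    [0, 0, 0.0007],
    [0, 0, 0.0014],
    [0, 0, 0.002],
    [0, 0, 0.002],
  ],
  rotation=[
    [0, 0, 0],
    [0, 0, 0],
    [0, 0, 0],
    [0, 0, 0],
  ],
)

```text
time: 17.2
tool_pos: [556.7, -46.2, 129.4]
tcp_rot: [179.9, -0.0, 83.0]
ft_force: [-5.1, 1.2, 11.9]
finger_gap: 0.2
grip_force: 5.9
```

Emit:
servo_tool(
  fingers=[0.0, 0.0, 0.0],
  linear=[
    [0, 0, 0.0007],
    [0, 0, 0.001],
    [0, 0, 0.001],
  ],
  rotation=[
    [0, 0, 0],
    [0, 0, 0],
    [0, 0, 0],
  ],
)

```text
time: 17.5
tool_pos: [556.8, -46.2, 129.2]
tcp_rot: [179.9, -0.0, 83.0]
ft_force: [-9.5, 1.5, 17.3]
finger_gap: 0.2
grip_force: 8.7
```

The fingers have stopped on the glass rim at fingertip z ≈ 110. I raise them and check.

Emit:
servo_tool(
  fingers=[0.0, 0.0, 0.0, 0.0, 0.0, 0.0, 0.0, 0.0],
  linear=[
    [0, 0, -0.006],
    [0, 0, -0.02],
    [0, 0, -0.05],
    [0, 0, -0.09],
    [0, 0, -0.12],
    [0.05, 0, -0.13],
    [0.05, 0, -0.13],
    [0.05, 0, -0.13],
  ],
  rotation=[
    [0, 0, 0],
    [0, 0, 0],
    [0, 0, 0],
    [0, 0, 0],
    [0, 0, 0],
    [0, 0, 0],
    [0, 0, 0],
    [0, 0, 0],
  ],
)

```text
time: 18.3
tool_pos: [562.7, 4.3, 257.7]
tcp_rot: [179.9, 0.0, 83.2]
ft_force: [0.6, 0.1, -0.3]
finger_gap: -0.1
grip_force: 0.0
```

Run:
```python
from h import *
w=snap('wrist','w10');f=w['frame'].astype(int);t=snap('top','top10');s=snap('scene','scene10')
m=((f[...,0]>60)&(f[...,0]>1.6*f[...,1])&(f[...,0]>1.8*f[...,2])).astype('uint8')
p=proj(w,[556,-46,110]);print('vial',p,proj(w,[556,-46,114]),proj(w,[556,-46,106]),proj(w,[556,-40,110]),proj(w,[556,-52,110]),r.sense()['tool_pos'])
u,v=int(p[0])-14,int(p[1])-14
for k in range(v,v+30): print(k,' '.join('%3d,%3d'%(f[k,c,0],f[k,c,1]) for c in range(u,u+28)))
A,B=load('top6')['frame'],t['frame']
# diffs of bystanders/column in top view and scene vs start
for n,X,Y,bx in(('bottle',load('top0'),t,(230,128,255,162)),('cone',load('top0'),t,(125,205,146,228)),('dish',load('top0'),t,(346,157,374,182)),('column',load('top6'),t,(340,180,395,220)),('bottle_s',load('scene0'),s,(208,225,240,283)),('cone_s',load('scene0'),s,(385,243,415,282)),('dish_s',load('scene0'),s,(120,175,151,198))):
    a=X['frame'][bx[1]:bx[3],bx[0]:bx[2]].astype('float32').mean(2);b=Y['frame'][bx[1]:bx[3],bx[0]:bx[2]].astype('float32').mean(2)
    print(n,np.round(cv2.phaseCorrelate(a,b),2) if 0 else [np.round(x,2) for x in cv2.phaseCorrelate(a,b)],abs(a-b).mean().round(1))
```

```text
vial [251.86915432 232.02267754] [251.87090223 233.69364212] [251.86745101 230.39434856] [251.15956098 226.60724693] [252.57054233 237.37548715] [561.91678129   2.75793927 256.1280135 ]
218  85, 53  89, 54  85, 51  70, 42  58, 44  66, 60  67, 63  68, 64  69, 64  67, 64  66, 65  66, 68  64, 68  68, 71  68, 70  66, 71  65, 68  64, 68  64, 69  66, 68  65, 64  61, 57  57, 52  59, 50  59, 52  55, 48  45, 30  38, 26
219  85, 52  89, 54  80, 50  65, 40  53, 42  67, 63  66, 64  66, 62  68, 65  68, 66  66, 65  66, 69  65, 68  68, 71  65, 68  64, 67  65, 69  65, 67  63, 67  66, 69  66, 65  58, 54  59, 55  60, 55  59, 54  58, 50  48, 33  37, 27
220  85, 53  87, 52  81, 48  58, 37  52, 44  66, 61  67, 63  68, 65  68, 65  67, 64  64, 64  65, 67  66, 72  67, 70  67, 69  65, 70  65, 68  64, 66  64, 67  66, 68  63, 63  62, 57  60, 54  60, 54  62, 54  56, 45  50, 33  38, 26
221  84, 51  88, 54  76, 46  40, 30  54, 45  68, 66  68, 65  68, 63  66, 64  67, 64  65, 66  65, 66  67, 70  69, 68  68, 62  68, 62  63, 57  66, 66  65, 68  66, 69  66, 64  62, 57  59, 54  59, 54  61, 55  56, 49  34, 22  38, 27
22
[... 5598 characters left out ...]
 18  18, 14  13, 16  26, 25  43, 41  53, 53  54, 54  54, 52  57, 54  55, 53  57, 56  54, 54  55, 56
247  25, 23  39, 40  52, 50  54, 54  55, 55  54, 51  57, 56  51, 52  54, 54  54, 53  56, 54  50, 50  33, 33  11, 17  21, 19  14, 14  10, 13  12, 13  28, 27  41, 39  55, 54  57, 54  52, 51  56, 53  51, 51  53, 52  54, 52  57, 54
bottle [array([-6.81, -7.32]), np.float64(0.27)] 32.9
cone [array([-0.06,  0.01]), np.float64(0.98)] 10.7
dish [array([-0.39,  0.13]), np.float64(0.88)] 10.1
column [array([-0.07,  0.08]), np.float64(1.02)] 4.5
bottle_s [array([-0.03,  0.24]), np.float64(0.8)] 14.5
cone_s [array([-0.  , -0.12]), np.float64(1.02)] 11.3
dish_s [array([-0.06,  0.05]), np.float64(1.03)] 9.7
```

Emit:
servo_tool(
  fingers=[0.0, 0.0, 0.0, 0.0, 0.0, 0.0],
  linear=[
    [-0.03, 0, 0],
    [-0.06, 0, 0],
    [-0.1, 0, 0],
    [-0.12, 0, 0],
    [-0.12, 0, 0],
    [-0.12, 0, 0],
  ],
  rotation=[
    [0, 0, 0],
    [0, 0, 0],
    [0, 0, 0],
    [0, 0, 0],
    [0, 0, 0],
    [0, 0, 0],
  ],
)

```text
time: 19.05
tool_pos: [547.3, -116.4, 256.2]
tcp_rot: [-179.9, -0.0, 82.9]
ft_force: [-0.3, 0.6, 1.4]
finger_gap: -0.2
grip_force: 0.0
```

Run:
```python
from h import *
w=snap('wrist','w11');f=w['frame'].astype(int);t=snap('top','top11')
p=proj(w,[556,-46,110]);print('vial',p,[proj(w,[556,-46,z]).round(1) for z in(106,114)])
u,v=int(p[0])-13,int(p[1])-13
for k in range(v,v+27): print(k,' '.join('%3d,%3d'%(f[k,c,0],f[k,c,1]) for c in range(u,u+27)))
h=f[v:v+27,u:u+27]; red=(h[...,0]>2*h[...,1])&(h[...,0]>60); ys,xs=np.where(red); print('red',xs.mean()+u,ys.mean()+v,xs.min()+u,xs.max()+u,ys.min()+v,ys.max()+v)
```

```text
vial [252.89192074 107.34603692] [array([252.9, 107.3]), array([252.9, 107.4])]
94  91, 55  90, 54  90, 55  90, 53  87, 52  86, 52  85, 52  78, 45  68, 44  65, 40  53, 35  50, 34  47, 35  56, 47  59, 49  52, 38  49, 34  28, 20  42, 27  64, 40  73, 43  78, 47  82, 50  85, 50  84, 50  84, 49  85, 49
95  90, 54  91, 56  88, 53  88, 55  86, 53  83, 50  76, 47  67, 41  55, 39  52, 42  57, 53  80, 77  99,100 111,113 116,115 105,107  93, 94  65, 63  47, 41  51, 36  58, 38  67, 43  82, 49  83, 49  84, 51  87, 52  85, 50
96  90, 53  92, 56  88, 53  89, 53  82, 47  69, 43  57, 38  68, 63  93, 95 104,104 122,122 125,124 127,124 131,128 132,128 128,126 122,121 119,119 112,113  96, 98  73, 70  52, 44  50, 31  78, 46  85, 52  86, 52  86, 53
97  94, 58  92, 55  90, 55  85, 51  68, 43  59, 42  77, 71 110,110 126,125 130,125 136,131 136,131 134,130 129,125 129,127 128,126 128,128 130,128 123,124 116,118 109,113  91, 91  58, 41  65, 37  77, 49  84, 49  86, 52
98  92, 56  92, 57  88, 54  75, 46  58, 43  70, 68 110,112 126,124 134,130 131,128 128,125 126,124 122,121 121,121 117,118 120,121 119,122 119,1
[... 4271 characters left out ...]
52  88, 52  85, 51  76, 46  68, 57  93, 94 109,111 112,114 115,117 118,116 122,120 123,124 127,123 127,124 123,123 120,120 118,118 113,115 108,111 104,108  96, 98  70, 68  38, 29  35, 20  33, 16  38, 26
119  88, 52  88, 53  88, 53  86, 49  85, 49  73, 46  71, 59  95, 95 105,108 108,110 110,112 117,117 125,123 113,116 114,115 110,112 106,110 104,108 106,109 105,107  96, 97  70, 69  34, 24  36, 25  38, 28  35, 24  57, 37
120  89, 55  88, 53  87, 50  88, 52  87, 51  85, 50  76, 46  67, 51  75, 68  84, 84  97, 98 108,109 121,118 104,108 107,112 105,109 102,106  98,101  85, 87  74, 72  50, 42  36, 26  36, 24  38, 27  37, 24  39, 24  57, 38
red 252.45714285714286 108.58571428571429 248 257 104 113
```

```bash
python3 -c "
from bench import r
print(r.hand_in())"
```

```text
the job is handed in; nothing more can be done
None
```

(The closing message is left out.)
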